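# Index the filter carrier of the stone viewer and hold it at its notch

### The arm

A 6-joint arm with a two-finger parallel gripper is mounted at the origin on a cart in front of the work surface, level with it; the furniture and walls round the work are solid. World frame = base frame: x ahead of the robot, y to its left, z up, the work surface at z = 0. Lengths are in mm, angles in rad, forces in N, time in s.
With the tool pointing down it reaches from about 300 to 775 mm from the base axis. Payload 14.6 kg.
Tool frame: the origin (TCP) lies between the finger pads, 19 mm behind the fingertips; this is the grasp point; z points along the fingers, y is the line along which they close (so a half turn about z gives the same grasp; the last joint's range is limited). The gripper opens to 94 mm and grips with 3 to 60 N. Pads are 16 mm wide; open, the fingers measure 119 mm over their backs; the gripper's body (75 mm by 177 mm) begins 78 mm behind the grasp point.
Start: joints at [1.052, 0.3, 1.521, -0, 1.321, -0.067], TCP at [240.118, 494.806, 224.246] pointing down, gripper open.
Joint ranges: [-3.03, 3.03], [-0.79, 2.21], [0.23, 2.52], [-1.04, 4.18], [0, 3.07], [-2.55, 2.55]. Speed limits (rad/s): [2.22, 2.22, 2.57, 3.14, 3.14, 3.14].

### API

Orientations are given as [roll, pitch, yaw] about the fixed x, y, z axes, in that order (R = Rz(yaw) Ry(pitch) Rx(roll)).
In Python, from workcell import get_obs, grab_frame, camera_info, job_done gives the robot as it stands.
- The arm moves only by the shell command python3 -m inch 'ROWS'. ROWS is JSON, a list of rows, each a list of 5 numbers: the opening, from 0 (shut) to 1 (fully open), then the shift along the tool's x, y, z in cm, then the turn about the tool's z in rad. A call has 1 to 10 rows; each row shifts and turns the commanded pose from where the row before left it, along the tool's axes as they then stand; what a row does not reach is not made up. A row lasts 1/10 s, in which the tool goes at most 50 mm and 8.59 degrees, less where a joint would pass 70% of its speed; a pose out of reach is approached as far as the arm can. A call with a gripper value outside its range is refused whole. The fingers move at their own pace and stop on an object; the grip force is fixed at half the most. Time passes only in rows, so rows that do not move let the fingers close. It gives the time, the measured TCP pose, the force, the opening and the grip force at its end, in the units of the state.
- get_obs(): the state, without advancing time (a new reading comes with each control period).
- grab_frame(name): name is "scene" or "top" or "wrist"; returns (picture, depth): 420x560x3 uint8, red, green, blue; 420x560 float32, mm along the optical axis (not along the pixel's ray), 0 where there is no reading.
- camera_info(name): a dict with "camera_matrix" (3x3 intrinsics, pixels), "cam_to_world" (4x4, takes a point from camera to world coordinates). Camera axes: x right, y up, looking along -z (the intrinsics and any distortion apply to the point x, -y, -z); pixel columns grow to the right and rows downward; lengths in mm; the calibration is good to about 2 mm. A picture is of the moment at which its call begins: read the wrist's pose just before it. camera_info takes no time and is no camera call; for the wrist camera it gives the pose at the moment of the call.
- job_done(): hands the job in; it is judged then, once.
The state is a dict: "time": time; "joints": joint angles; "dq": joint speeds; "tau": joint torques, N m; "tool_pos": TCP position; "tcp_rot": TCP orientation; "contact_force": force on the tool from outside, world axes, zero at the start; "torque": the same for the moment, N m; "opening": finger opening in mm; "grip_force": force on a finger pad.
Only numpy, scipy, OpenCV 4.12 (cv2) and the standard library are available. Lean on these libraries where they do the work, as an engineer would, in place of code of your own. Each camera call takes 0.05 s, during which the arm holds its last target. There are 200 camera calls.

### The job

Pull the drawer of the grey stone-viewer box fully open. Then take the upright black tab of the filter carrier inside it and slide the carrier along its rail, away from the end where it stands, just until its spring ball drops into the notch; do not run it on to the end of the rail. Finish while still gripping the tab there, at rest with the ball in the notch and the drawer open (do not let go), and leave the loupe, vial and pliers where they are.

Things in the scene. Friction and masses are not known exactly. Their poses are not given: they have to be found in the camera images.
- viewer_box: grey box with an aluminium drawer front above an open compartment and a short black viewing tube on the back half of its top; 170 deep (its x) x 220 wide (its y) x 140 mm high, fixed to the bench; origin at the centre of its underside. The drawer's front faces its own -x; its y runs along the carrier's rail, z up. The tube rises to 202 mm, 6 to 74 mm behind the box's centre
- viewer_box_drawer0_handle (a point): middle of the drawer's bar handle, a round steel bar 11 mm thick and 110 mm long, lying along the box's y, 104 mm above the bench, 36 mm below the top of the box; its centre line stands 35 mm in front of the drawer's face (29 mm clear gap). The point's axes are those of the box
- viewer_box_drawer0 (a joint): how far the drawer is out, in m: 0 shut, 0.110 fully out against its stop; it slides to the box's -x. It may start a little open. Sliding friction about 1 N, no spring
- carrier_tab: upright black tab of the filter carrier in the drawer, 26 (box x) x 14 (box y, the way it slides) x 24.5 mm high; origin at the middle of its foot, 97.5 mm above the bench; axes as the box. It stands on a 44 x 36 mm plate, with a flat filter ring in front of it, and lies under the box's top while the drawer is shut
- tab_grip (a point): middle of the tab, where to grip it: 8 mm below its top, 114 mm above the bench. With the drawer out, 103 mm of its inside lie clear before the box; the tab's middle stands 54 mm behind the inner face of the front wall and at least 44 mm from either side wall; the drawer's side walls reach 118 mm above the bench, its front 127 mm
- carrier (a joint): how far the carrier has slid along its rail, in m, towards the box's +y: 0 to 0.090; starts below 0.012. Friction 1 to 2 N, up to 4 N to break loose. The notch, a V groove 19 mm wide across the steel bar below, lies between 0.030 and 0.070, elsewhere each time; within 9 mm of it the ball draws the carrier to its middle, or pushes back on the hand, with 4 to 8 N; past it the carrier runs free
- ball_catch (a joint): how far the spring ball under the carrier has dropped, in m: about 0.001 while it rides on the bar, about 0.005 at the bottom of the notch (it rises 0.6 mm for each mm off the middle)
- loupe: folding loupe, white shell and black ring, 62 x 30 x 16 mm, lying loose on the bench to the right of the box; origin at the middle of its underside
- vial: upright amber vial with a black cap, 27 mm across, 60 mm high, loose, right of the box, before the black oven, which like the kiln beside the box stands 0.21 m high (swing over above that); origin at the middle of its underside
- pliers: pliers with red handles, 139 x 48 x 13 mm, lying loose left of the box; origin at the middle of the underside

How it is judged (in metres and radians):
On the way, in this order (a step that is already met when the one before it is completed fails the run):
1. the drawer is pulled fully open (value of joint viewer_box_drawer0 above 0.102 m), for 0.2 s.
2. the carrier's ball has dropped into the notch (value of joint ball_catch above 0.003 m), for 0.2 s.
At the end, for the whole second after the job is handed in: The drawer is still out by more than 97 mm, the ball has dropped more than 3 mm into the notch (carrier within about 3.5 mm of its middle), the carrier is at rest, and the gripper still grips the tab: more than 4 N between fingers and tab, TCP within 23 mm of the tab's grip point (value of joint viewer_box_drawer0 above 0.097 m and value of joint ball_catch above 0.003 m and velocity of joint carrier between -0.005 and 0.005 m/s and contact force between the fingers and carrier_tab above 4 N and distance between the grasp point and tab_grip below 0.023 m); the arm keeps its last pose, push and grip.
It fails at once if the loupe, the vial or the pliers are moved by more than 20 mm or the vial is tipped (distance of any of loupe, vial, pliers from where it was at the start of the episode above 0.02 m or angle between vial's own z axis and vertical above 0.5 rad).
It fails at once if the carrier is run on past the notch to the end of its rail (value of joint carrier above 0.086 m).
It also fails if it takes over 67 s, if anything falls off the work surface, if the arm or the gripper's body presses on something with over 40 N, if the wrist force passes 120 N, or if a joint passes its speed limit or range.

## Working session

There is one attempt and no reset: what is moved stays moved. The work goes in short steps, Python scripts to look and compute and a shell command to move; the robot and the scene stay as the last step left them, time stands still between calls to the robot, and variables do not carry over. Pictures are saved under pics/ and viewed, at most 10 in all, crops included, and the job is handed in when it is done.

```bash
mkdir -p pics; ls
cat > h.py <<'E'
import numpy as np, cv2
from workcell import *
def save(name,fn):
    p,d=grab_frame(name); cv2.imwrite('pics/'+fn+'.png',p[:,:,::-1]); np.savez('pics/'+fn,p=p,d=d,K=camera_info(name)['camera_matrix'],T=camera_info(name)['cam_to_world']); return p,d
def pts(fn):
    z=np.load('pics/'+fn+'.npz'); d=z['d'];K=z['K'];v,u=np.mgrid[:d.shape[0],:d.shape[1]]
    P=np.stack([(u-K[0,2])/K[0,0]*d,-(v-K[1,2])/K[1,1]*d,-d],-1)
    W=P@z['T'][:3,:3].T+z['T'][:3,3]; W[d==0]=np.nan
    return z['p'],W
E
python3 - <<'E'
from h import *
for n in ['scene','top']: save(n,n+'0'); i=camera_info(n); print(i)
print(get_obs())
a=cv2.imread('pics/scene0.png');b=cv2.imread('pics/top0.png')
E
```

```text
pics
{'camera_matrix': array([[389.34573643,   0.        , 278.70690704],
       [  0.        , 389.34573643, 206.36314997],
       [  0.        ,   0.        ,   1.        ]]), 'cam_to_world': array([[ 9.06977077e-01,  2.12035240e-01, -3.63914328e-01,
         1.07463255e+02],
       [-4.20637281e-01,  4.99860923e-01, -7.57101932e-01,
        -6.41114895e+02],
       [ 2.13742617e-02,  8.39750031e-01,  5.42552326e-01,
         6.43797337e+02],
       [ 0.00000000e+00,  0.00000000e+00,  0.00000000e+00,
         1.00000000e+00]])}
{'camera_matrix': array([[414.56956641,   0.        , 276.34997179],
       [  0.        , 414.56956641, 207.83144787],
       [  0.        ,   0.        ,   1.        ]]), 'cam_to_world': array([[ 2.23481720e-02,  9.95040846e-01, -9.69240619e-02,
         3.65964229e+02],
       [-9.99738041e-01,  2.17635439e-02, -7.08495411e-03,
         1.09224284e+02],
       [-4.94040766e-03,  9.70570075e-02,  9.95266562e-01,
         9.65356246e+02],
       [ 0.00000000e+00,  0.00000000e+00,  0.00000000e+00,
         1.00000000e+00]])}
{'time': 0.1, 'joints': array([ 1.05238452e+00,  3.00386568e-01,  1.52148750e+00, -7.77840460e-06,
        1.32068562e+00, -6.66137534e-02]), 'dq': array([-0.00130913, -0.00109602, -0.00302409,  0.00111359, -0.00044438,
       -0.00011207]), 'tau': array([ 3.55137690e-04, -5.32654738e+01, -3.53284836e+01,  7.08750682e-02,
        2.35010160e-02, -8.40348821e-05]), 'tool_pos': array([240.03269629, 494.63495882, 223.77227384]), 'tcp_rot': array([-3.14062727e+00, -5.68520454e-05,  2.68979651e+00]), 'contact_force': array([ 0.56580349,  0.02719653, -0.70370372]), 'torque': array([ 0.04157315,  0.0063331 , -0.04185576]), 'grip_force': 0.0, 'opening': 93.8072647137286}
```

View pics/top0.png

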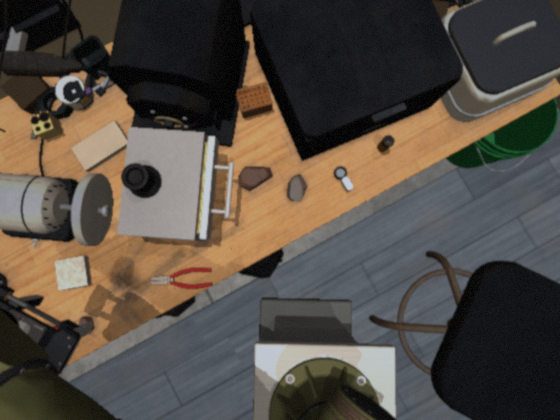

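View pics/scene0.png

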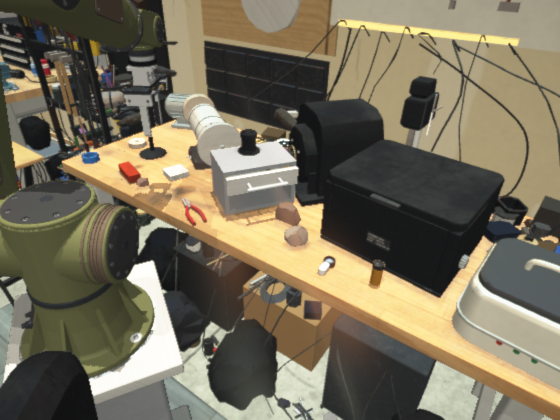

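The top view shows the box at about (165,185), with its drawer front facing image right and the handle bar at (228,190). The kiln (180,60) stands against the box's far side, the pliers are at (185,278), the loupe at (343,178) and the vial at (386,143). The scene view confirms this layout, with the drawer nearly shut.

Run:
```python
from h import *
p,W=pts('top0')
z=W[...,2]
m=((z>128)&(z<152)); m[:, :100]=0; m[:,260:]=0; m[:110]=0;m[260:]=0
n,l,s,c=cv2.connectedComponentsWithStats(m.astype(np.uint8))
k=1+np.argmax(s[1:,4]); q=W[l==k]; print(s[k],np.median(q[:,2]))
r=cv2.minAreaRect(q[:,:2].astype(np.float32)); print(r, cv2.boxPoints(r))
for v in (165,190,210):
  print([tuple(W[v,u].round().astype(int)) if W[v,u,0]==W[v,u,0] else 0 for u in range(196,242,2)])
# handle mask
h=((z>92)&(z<116)); h[:,:205]=0;h[:,245:]=0;h[:150]=0;h[230:]=0
q=W[h]; print(len(q), np.nanmedian(q,0), q.min(0) if len(q) else 0,q.max(0) if len(q) else 0)
r=cv2.minAreaRect(q[:,:2].astype(np.float32)); print(r)
print('kiln');
k=(z>170);k[:,:105]=0;k[:,250:]=0;k[150:]=0
q=W[k]; print(np.nanmin(q,0),np.nanmax(q,0)); r=cv2.boxPoints(cv2.minAreaRect(q[:,:2].astype(np.float32)));print(r)
for v in (100,120,135): print(v,W[v,120:250:8].round().astype(int).tolist())
```

```text
[ 117  127   88  113 7653] 138.48970454556206
((493.817138671875, 349.6191711425781), (156.46873474121094, 220.2577667236328), 87.15302276611328) [[379.9384  276.95132]
 [599.9243  266.01138]
 [607.6959  422.28702]
 [387.70996 433.22696]]
[(np.int64(531), np.int64(280), np.int64(136)), (np.int64(530), np.int64(275), np.int64(141)), (np.int64(531), np.int64(272), np.int64(136)), (np.int64(542), np.int64(279), np.int64(82)), (np.int64(535), np.int64(268), np.int64(117)), (np.int64(533), np.int64(262), np.int64(125)), (np.int64(533), np.int64(258), np.int64(127)), (np.int64(533), np.int64(254), np.int64(126)), (np.int64(533), np.int64(249), np.int64(129)), (np.int64(537), np.int64(249), np.int64(106)), (np.int64(538), np.int64(245), np.int64(102)), (np.int64(538), np.int64(240), np.int64(106)), (np.int64(538), np.int64(236), np.int64(105)), (np.int64(538), np.int64(232), np.int64(105)), (np.int64(538), np.int64(228), np.int64(105)), (np.int64(560), np.int64(238), np.int64(-3)), (np.int64(559), np.int64(233), np.int64(1)), (np.int64(537), np.int64(215), np.int64(109)), (np.int64(538), np
[... 2916 characters left out ...]
[649, 284, 184], [653, 270, 174], [658, 257, 161], [660, 241, 158], [659, 225, 159], [688, 218, 82], [701, 204, 46], [702, 186, 45]]
120 [[664, 496, -3], [664, 477, -2], [656, 448, 24], [657, 429, 25], [657, 411, 24], [642, 377, 75], [624, 343, 133], [622, 324, 142], [638, 320, 90], [635, 300, 100], [627, 277, 129], [627, 261, 129], [641, 252, 84], [661, 243, 22], [663, 225, 19], [669, 208, 1], [670, 189, -3]]
135 [[622, 486, 16], [590, 422, 136], [589, 404, 141], [590, 389, 137], [591, 373, 138], [591, 357, 136], [591, 340, 138], [592, 324, 137], [591, 306, 141], [592, 290, 139], [592, 274, 140], [625, 279, 20], [625, 260, 23], [626, 242, 20], [626, 223, 20], [633, 207, -3], [633, 188, -2]]
```

```bash
python3 -c "
import cv2
a=cv2.imread('pics/top0.png')[100:250,100:260]; cv2.imwrite('pics/c1.png',cv2.resize(a,None,fx=4,fy=4,interpolation=cv2.INTER_CUBIC))"
```

```text
(no output)
```

View pics/c1.png

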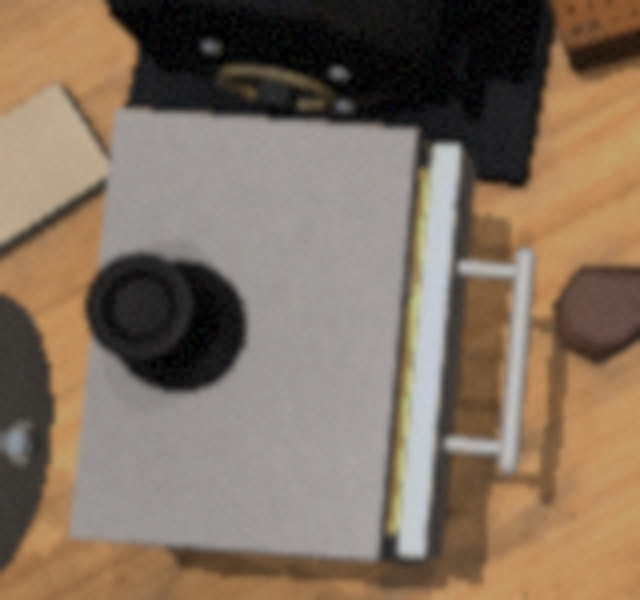

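```bash
python3 -m inch '[[1,0,0,-2,-0.1],[1,0,0,-2,-0.1],[1,0,0,-2,-0.1],[1,0,0,-1.5,-0.1]]'
python3 -m inch '[[0.27,-2.6,-2.67,0,0],[0.27,-2.6,-2.67,0,0],[0.27,-2.6,-2.67,0,0],[0.27,-2.6,-2.67,0,0],[0.27,-2.6,-2.67,0,0],[0.27,-2.6,-2.67,0,0],[0.27,-2.6,-2.67,0,0],[0.27,-2.6,-2.67,0,0],[0.27,-2.6,-2.67,0,0],[0.27,-2.6,-2.67,0,0]]'
python3 -m inch '[[0.27,0,0,0,0],[0.27,0,0,0,0]]'
python3 - <<'E'
from h import *
save('wrist','w1')
E
```

```text
time: 0.5
tool_pos: [240.1, 494.8, 300.2]
tcp_rot: [3.141, 0.0, 3.094]
contact_force: [-0.1, -0.4, 0.4]
opening: 93.9
grip_force: 0.0
time: 1.5
tool_pos: [486.7, 213.4, 299.0]
tcp_rot: [-3.141, -0.0, 3.09]
contact_force: [0.4, 0.4, 0.0]
opening: 25.4
grip_force: 0.0
time: 1.7
tool_pos: [486.0, 214.3, 298.8]
tcp_rot: [-3.141, -0.001, 3.088]
contact_force: [-0.2, 0.7, 0.2]
opening: 25.4
grip_force: 0.0
```

View pics/w1.png

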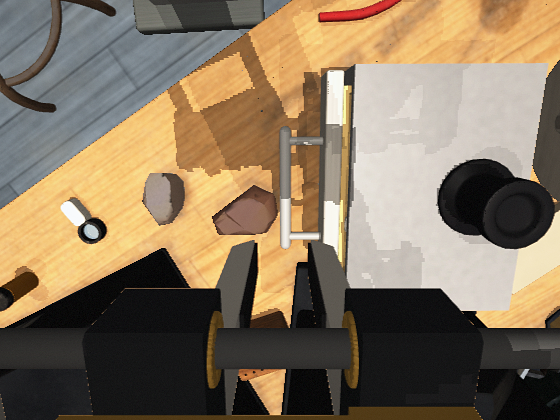

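The wrist view shows the handle bar vertical at column 285, rows 128–245, with the box edges parallel to it. I'll check its position against the tool.

Run:
```python
from h import *
p,W=pts('w1')
for v in (135,160,187,210,240): print(v,[W[v,u].round(1).tolist() for u in (283,285,287)])
print(W[180,318:364:3].round().tolist())
print(W[100:150:6,285].round().tolist(), W[225:256:4,285].round().tolist())
z=W[...,2];m=(z>132)&(z<147);m[:,:340]=0
n,l,s,c=cv2.connectedComponentsWithStats(m.astype(np.uint8));k=1+np.argmax(s[1:,4]);print(cv2.minAreaRect(W[l==k][:,:2].astype(np.float32)))
```

```text
135 [[434.0, 218.6, 110.2], [434.0, 220.4, 110.7], [434.1, 222.3, 110.8]]
160 [[457.0, 217.4, 110.1], [457.0, 219.3, 110.6], [457.1, 221.2, 110.1]]
187 [[482.6, 216.1, 110.5], [482.7, 218.0, 110.6], [483.0, 219.9, 109.1]]
210 [[505.6, 214.9, 108.9], [505.1, 216.9, 111.2], [505.2, 218.8, 111.2]]
240 [[535.3, 213.4, 111.9], [535.7, 215.4, 111.1], [536.2, 217.4, 109.9]]
[[497.0, 259.0, 2.0], [479.0, 253.0, 101.0], [475.0, 254.0, 128.0], [475.0, 256.0, 129.0], [475.0, 259.0, 129.0], [475.0, 261.0, 129.0], [475.0, 264.0, 127.0], [475.0, 267.0, 128.0], [477.0, 271.0, 120.0], [477.0, 274.0, 119.0], [475.0, 275.0, 131.0], [474.0, 275.0, 141.0], [474.0, 278.0, 141.0], [474.0, 280.0, 143.0], [474.0, 283.0, 141.0], [474.0, 286.0, 141.0]]
[[400.0, 223.0, 1.0], [406.0, 223.0, 1.0], [413.0, 222.0, 1.0], [420.0, 222.0, 2.0], [427.0, 222.0, 1.0], [430.0, 221.0, 110.0], [435.0, 220.0, 110.0], [440.0, 220.0, 109.0], [446.0, 220.0, 110.0]] [[521.0, 216.0, 110.0], [524.0, 216.0, 112.0], [528.0, 216.0, 111.0], [533.0, 216.0, 110.0], [537.0, 215.0, 111.0], [541.0, 215.0, 111.0], [586.0, 214.0, 0.0], [592.0, 213.0, 1.0]]
((492.6130676269531, 351.66064453125), (156.14918518066406, 220.79888916015625), 87.21732330322266)
```

```bash
python3 -m inch '[[0.27,0,0.1,3,0],[0.27,0.1,0.15,3,0],[0.27,0.1,0,3,0],[0.27,0,0,3,0],[0.27,0,0,3,0],[0.27,0,0,2.5,0],[0.27,0,0,1.8,0],[0.27,0,0,0,0]]'
python3 -m inch '[[0,0,0,0,0],[0,0,0,0,0],[0,0,0,0,0],[0,0,0,0,0]]'
```

```text
time: 2.55
tool_pos: [482.4, 217.9, 104.2]
tcp_rot: [-3.14, -0.004, 3.091]
contact_force: [0.1, 1.0, 0.8]
opening: 25.5
grip_force: 0.0
time: 2.95
tool_pos: [484.4, 217.7, 107.5]
tcp_rot: [3.141, 0.002, 3.09]
contact_force: [-2.2, 0.8, 7.7]
opening: 9.7
grip_force: 30.0
```

```bash
python3 -m inch '[[0,0,-0.7,0,0],[0,0,-1,0,0],[0,0,-1,0,0],[0,0,-1,0,0],[0,0,-1,0,0],[0,0,-1,0,0],[0,0,-1,0,0],[0,0,-1,0,0],[0,0,-0.7,0,0],[0,0,-0.2,0,0]]'
python3 -m inch '[[0,0,-0.4,0,0],[0,0,-0.4,0,0]]'
python3 -m inch '[[0,0,-0.4,0,0],[0,0,-0.4,0,0]]'
```

```text
time: 3.95
tool_pos: [480.2, 131.1, 107.5]
tcp_rot: [3.141, 0.002, 3.089]
contact_force: [-1.0, 1.5, 6.3]
opening: 10.0
grip_force: 30.0
time: 4.15
tool_pos: [479.8, 123.5, 107.5]
tcp_rot: [3.141, 0.002, 3.09]
contact_force: [-1.6, 0.6, 7.5]
opening: 10.0
grip_force: 30.0
time: 4.35
tool_pos: [479.4, 115.5, 107.4]
tcp_rot: [3.141, 0.002, 3.09]
contact_force: [-0.6, 1.1, 6.9]
opening: 10.1
grip_force: 30.0
```

Pulled 102 mm so far, with no stop yet.

```bash
python3 -m inch '[[0,0,-0.3,0,0],[0,0,0,0,0]]'
python3 -m inch '[[0,0,-0.3,0,0],[0,0,0,0,0]]'
python3 -m inch '[[0,0,-0.2,0,0],[0,0,0,0,0]]'
```

```text
time: 4.55
tool_pos: [479.3, 113.6, 107.5]
tcp_rot: [3.139, 0.002, 3.089]
contact_force: [0.1, 11.3, 5.2]
opening: 9.9
grip_force: 30.0
time: 4.75
tool_pos: [479.3, 113.3, 107.5]
tcp_rot: [3.134, 0.003, 3.09]
contact_force: [1.5, 36.3, -0.5]
opening: 9.8
grip_force: 30.0
time: 4.95
tool_pos: [479.3, 113.2, 107.5]
tcp_rot: [3.131, 0.004, 3.09]
contact_force: [3.3, 51.8, -2.6]
opening: 10.4
grip_force: 30.0
```

```bash
python3 -m inch '[[0,0,0.3,0,0],[0,0,0.25,0,0],[0.27,0,0,0,0],[0.27,0,0,0,0],[0.27,0,0,0,0]]'
python3 -m inch '[[0.27,0,0,-2,0],[0.27,0,0,-3,0],[0.27,0,0,-3,0],[0.27,0,0,-3,0],[0.27,0,0,-2,0],[0.5,-1,1.5,-1,0],[0.5,-1,1.5,0,0],[0.5,-1,1.5,0,0],[0.5,0,0,0,0],[0.5,0,0,0,0]]'
python3 - <<'E'
from h import *
save('wrist','w2')
E
```

```text
time: 5.45
tool_pos: [478.7, 112.8, 106.3]
tcp_rot: [-3.142, 0.0, 3.09]
contact_force: [-0.3, 0.3, -0.6]
opening: 25.3
grip_force: 0.0
time: 6.45
tool_pos: [510.7, 156.0, 245.9]
tcp_rot: [-3.141, -0.001, 3.09]
contact_force: [0.1, -0.2, 0.3]
opening: 46.9
grip_force: 0.0
```

View pics/w2.png

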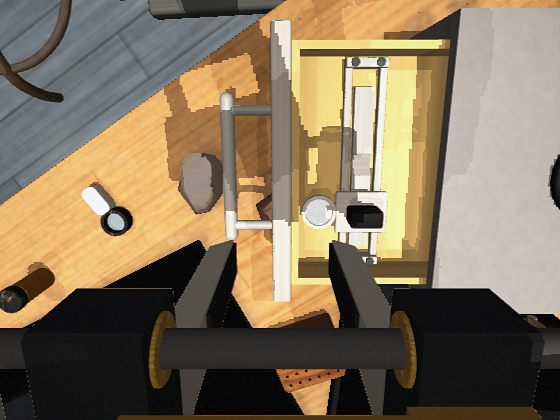

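Drawer is fully out. The black tab stands at about (365,216) on its plate, with the flat ring in front at (318,211), and the rail runs up the image (box +y).

Run:
```python
from h import *
p,W=pts('w2')
z=W[...,2]; m=(p.max(-1)<60)&(z>110)&(z<135); m[:,:335]=0;m[:,395:]=0;m[:190]=0;m[245:]=0
q=W[m];print(len(q),np.median(q,0),cv2.minAreaRect(q[:,:2].astype(np.float32)))
t=get_obs()['tool_pos'];print(t)
print('ring',W[211,300:348:4].round().tolist())
print('col362 y/z',[(v,W[v,362].round(1).tolist()) for v in range(60,190,5)])
```

```text
657 [522.82975679 221.24020794 122.80079619] ((524.062255859375, 221.9183349609375), (25.00551414489746, 14.051847457885742), 87.1480941772461)
[510.57926959 155.77141191 246.03161602]
ring [[525.0, 171.0, 84.0], [521.0, 174.0, 98.0], [522.0, 178.0, 95.0], [522.0, 181.0, 97.0], [522.0, 185.0, 97.0], [522.0, 188.0, 97.0], [nan, nan, nan], [523.0, 195.0, 96.0], [523.0, 198.0, 96.0], [523.0, 201.0, 99.0], [523.0, 205.0, 99.0], [523.0, 208.0, 100.0]]
col362 y/z [(60, [402.5, 223.8, 97.0]), (65, [406.1, 224.0, 96.3]), (70, [408.6, 226.7, 83.1]), (75, [412.4, 226.8, 82.8]), (80, [416.3, 226.8, 82.7]), (85, [420.3, 226.8, 82.9]), (90, [424.6, 225.2, 90.5]), (95, [428.5, 225.2, 90.4]), (100, [432.4, 224.8, 92.4]), (105, [436.3, 225.4, 89.5]), (110, [440.3, 225.2, 90.6]), (115, [444.2, 225.0, 91.4]), (120, [448.3, 225.2, 90.5]), (125, [452.3, 225.2, 90.4]), (130, [456.3, 225.1, 91.3]), (135, [460.5, 225.3, 90.4]), (140, [464.7, 225.5, 89.2]), (145, [468.7, 225.1, 91.2]), (150, [472.9, 225.2, 90.5]), (155, [477.4, 225.7, 88.1]), (160, [481.7, 225.9, 87.3]), (165, [486.2, 226.2, 86.0]), (170, [490.4, 225.9, 87.3]), (175, [494.2, 225.3, 90.4]), (180, [498.5, 225.3, 90.5]), (185, [502.9, 225.3, 90.2])]
```

The depth profile shows the V groove at world x ≈ 476–494, middle about 485. The tab is at x ≈ 524, so the slide is about 39 mm. Next I go above the tab, then down to TCP z ≈ 121.

```bash
python3 -m inch '[[0.5,-0.3,1.7,0,0],[0.5,-0.3,1.7,0,0],[0.5,-0.2,1.7,0,0],[0.5,-0.2,1.57,0,0],[0.5,0,0,3,0],[0.5,0,0,3,0],[0.5,0,0,2.5,0],[0.5,0,0,2,0],[0.5,0,0,1.2,0],[0.5,0,0,0.7,0]]'
python3 -m inch '[[0.5,0,0,0,0],[0.5,0,0,0,0]]'
```

```text
time: 7.5
tool_pos: [524.3, 223.0, 121.4]
tcp_rot: [-3.141, -0.001, 3.09]
contact_force: [-1.2, -0.1, 0.7]
opening: 47.0
grip_force: 0.0
time: 7.7
tool_pos: [524.8, 222.7, 123.1]
tcp_rot: [3.141, 0.001, 3.09]
contact_force: [1.3, 0.5, 0.1]
opening: 47.0
grip_force: 0.0
```

```bash
python3 -m inch '[[0.2,0,0,0.1,0],[0.1,0,0,0,0],[0,0,0,0,0],[0,0,0,0,0],[0,0,0,0,0]]'
python3 -m inch '[[0,0.3,0,0,0],[0,0.3,0,0,0],[0,0.3,0,0,0],[0,0.3,0,0,0],[0,0.3,0,0,0]]'
python3 -m inch '[[0,0.3,0,0,0],[0,0.3,0,0,0],[0,0.2,0,0,0],[0,0,0,0,0]]'
```

```text
time: 8.2
tool_pos: [524.5, 222.5, 121.6]
tcp_rot: [3.141, 0.001, 3.09]
contact_force: [-0.6, -0.3, 3.2]
opening: 25.9
grip_force: 30.0
time: 8.7
tool_pos: [510.5, 223.1, 121.6]
tcp_rot: [3.141, 0.003, 3.09]
contact_force: [10.0, -0.3, -1.4]
opening: 25.4
grip_force: 30.0
time: 9.1
tool_pos: [501.7, 223.6, 121.6]
tcp_rot: [3.141, 0.001, 3.09]
contact_force: [0.1, -1.0, 3.1]
opening: 25.6
grip_force: 30.0
```

```bash
for i in 1 2 3 4 5; do python3 -m inch '[[0,0.2,0,0,0],[0,0,0,0,0]]' | egrep 'tool_pos|contact'; done
```

```text
tool_pos: [499.7, 223.7, 121.6]
contact_force: [2.2, -0.7, 3.9]
tool_pos: [497.5, 223.8, 121.6]
contact_force: [0.8, -1.4, 5.5]
tool_pos: [495.6, 224.0, 121.6]
contact_force: [1.6, -1.2, 5.8]
tool_pos: [493.2, 224.1, 121.6]
contact_force: [-2.7, -1.0, 8.0]
tool_pos: [490.8, 224.2, 121.5]
contact_force: [-5.6, -0.7, 10.3]
```

The ball is being drawn in, as expected; on in 1 mm steps.

```bash
for i in 1 2 3 4 5; do python3 -m inch '[[0,0.1,0,0,0],[0,0,0,0,0]]' | egrep 'tool_pos|contact'; done
```

```text
tool_pos: [490.1, 224.3, 121.6]
contact_force: [-2.3, -0.3, 8.2]
tool_pos: [489.2, 224.4, 121.6]
contact_force: [-1.2, -0.8, 7.2]
tool_pos: [488.1, 224.4, 121.6]
contact_force: [-2.2, -0.7, 7.7]
tool_pos: [487.2, 224.5, 121.5]
contact_force: [-1.2, -1.3, 7.0]
tool_pos: [486.2, 224.5, 121.6]
contact_force: [-1.3, 0.3, 7.9]
```

```bash
for i in 1 2 3; do python3 -m inch '[[0,0.1,0,0,0],[0,0,0,0,0]]' | egrep 'tool_pos|contact'; done
```

```text
tool_pos: [485.2, 224.6, 121.5]
contact_force: [0.1, -0.2, 8.1]
tool_pos: [484.5, 224.6, 121.6]
contact_force: [2.1, -2.1, 6.1]
tool_pos: [484.0, 224.6, 121.6]
contact_force: [6.5, -0.5, 3.5]
```

The hand now meets push-back and stalls at 484, which is the notch middle. I'll ease off 1 mm and check that it's at rest and the drawer is open.

```bash
python3 -m inch '[[0,-0.1,0,0,0],[0,0,0,0,0],[0,0,0,0,0],[0,0,0,0,0],[0,0,0,0,0]]'
python3 - <<'E'
from h import *
p,d=save('wrist','w3'); p,W=pts('w3')
z=W[...,2]; m=(z>122)&(z<135)&(p.min(-1)>100); m[:,350:]=0;m[:,200:220]=m[:,200:220]
q=W[m]; print(len(q),np.median(q,0),get_obs()['tool_pos'],get_obs()['contact_force'])
E
```

```text
time: 12.2
tool_pos: [484.3, 224.6, 121.5]
tcp_rot: [3.141, -0.0, 3.09]
contact_force: [1.4, -1.0, 7.3]
opening: 25.7
grip_force: 30.0
8966 [424.70133472 160.1230368  128.50072565] [484.27265566 224.61579777 121.5494037 ] [ 0.27869786 -0.94941284  7.06027074]
```

View pics/w3.png

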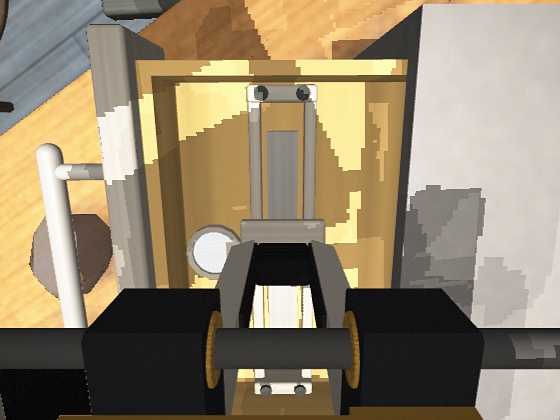

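The picture shows the tab between the fingers at about (283,262). The drawer front is still out, and the carrier rests at the groove position.

```bash
python3 -c "
from workcell import *
print(job_done())"
```

```text
the job is handed in; nothing more can be done
None
```

The drawer is fully open, and the carrier slid about 40 mm until the pull and push-back showed the ball in its notch; I handed the job in still gripping the tab at 30 N, and no verdict came back.

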